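# Clear the page and turn the folder's divider leaf over

## Robot

A 6-joint arm with a two-finger parallel gripper is mounted at the origin on the work surface. World frame = base frame: x ahead of the robot, y to its left, z up, the work surface at z = 0. Lengths are in mm, angles in rad, forces in N, time in s.
With the tool pointing down it reaches from about 300 to 875 mm from the base axis. Payload 6.4 kg.
Tool frame: the origin (TCP) lies between the finger pads; the fingertips stand 22 mm ahead of it and the grasp point (between the pads) lies 3 mm ahead of it; y points along the fingers, z is the direction in which the jaws open and shut, and the axes are right-handed (so a half turn about y gives the same grasp; the last joint's range is limited). The gripper opens to 88 mm and grips with 3 to 60 N. Pads are 18 mm wide; open, the fingers measure 123 mm over their backs; the gripper's body (75 mm by 187 mm) begins 45 mm behind the grasp point.
Start: joints at [1.027, 0.181, 1.607, -0, 1.354, -0.206], TCP at [190.551, 542.523, 260.714] pointing down, gripper open.
Joint ranges: [-2.99, 2.99], [-0.89, 2.07], [0.3, 2.58], [-1.14, 4.28], [0, 2.63], [-3.12, 3.12]. Speed limits (rad/s): [2.57, 2.57, 3.01, 3.14, 3.14, 3.14].

## Interface

Orientations are given as a rotation vector (axis times angle).
In Python, from cell import arm gives the robot as it stands.
- The arm moves only by the tool carry_out, never from a script. Its arguments are lists of equal length, an entry for each row: "xyz": the shift along the world's x, y, z in units of 40 mm (1.0 is 40 mm), a list of three; "angular": the turn, a rotation vector about the world's x, y, z in units of 5 degrees (1.0 is 5 degrees), a list of three; "hand": the closure in counts, from 0 (fully open) to 255 (shut). A call has 1 to 5 rows; each row is the pose to reach, as a shift and turn from the pose commanded when the call began; what a row does not reach only later rows make up. A row lasts 1/12 s, in which the tool goes at most 41.7 mm and 7.16 degrees, less where a joint would pass 70% of its speed; a pose out of reach is approached as far as the arm can. A call with a gripper value outside its range is refused whole. The fingers move at their own pace and stop on an object; "squeeze" is the grip in N (left out, the last holds). Time passes only in rows, so rows that repeat a pose let the fingers close. It gives the time, the measured TCP pose, the force and the opening at its end, in the units of the state.
- arm.state(): the state, without advancing time (a new reading comes with each control period).
- arm.capture(name): name is "side" or "top" or "wrist"; returns the picture (400x640x3 uint8, red, green, blue); there is no depth.
- arm.camera_model(name): a dict with "fx", "fy", "cx", "cy" (pixels), "origin" and "attitude" of the camera in the world. Camera axes: x right, y up, looking along -z (the intrinsics and any distortion apply to the point x, -y, -z); pixel columns grow to the right and rows downward; lengths in mm; the calibration is good to about 2 mm. A picture is of the moment at which its call begins: read the wrist's pose just before it. camera_model takes no time and is no camera call; for the wrist camera it gives the pose at the moment of the call.
- arm.sign_off(): hands the job in, once; it reports no verdict.
Trained networks look in the newest picture that a camera, given by its name, has taken for a name from the list of things; names that differ only in an ending like _2 or _b are one class to them, and where a whole thing is asked for, a point or a joint stands for the part that bears it (a point fixed in the world has none). Each returns a list of dicts, best first, with "p" (0 to 1); they miss things now and then, are a little off and sometimes report something else, mostly with a low value. They report only what shows in the picture. A call takes as long as a camera call. They do not tell look-alikes from the thing itself.
- arm.spot_in(query, camera): "at" ([column, row] in pixels, amid what is visible of it).
- arm.spot_point(query, camera): "at" ([column, row] in pixels: a listed point, or the origin of a listed thing).
The state is a dict: "time_s": time; "joint_pos": joint angles; "joint_vel": joint speeds; "joint_efforts": joint torques, N m; "position": TCP position; "tool_rot": TCP orientation; "force": force on the tool from outside, world axes, zero at the start; "moment": the same for the moment, N m; "opening": finger opening in mm.
Only numpy, scipy, OpenCV 4.12 (cv2) and the standard library are available. Lean on these libraries where they do the work, as an engineer would, in place of code of your own. Each camera call takes 0.05 s, during which the arm holds its last target.

## Task

Push the orange power bank off the left-hand page (as the robot sees it) of the open study folder so that it lies flat on the bare desk; only push it, never pick it up or tip it over. Then turn the yellow divider leaf over the folder's spine with your fingertips and press it down until it lies flat on that left-hand page. Leave everything else on the desk where it is, and finish clear of it all.

Things in the scene. Friction and masses are not known exactly. Their poses are not given: they have to be found in the camera images.
- folder: Open study folder, fixed. Blue cover 220 (x, along the spine) x 350 (y) x 3 mm; a white page block on each half, 205 x 153 mm, from 12 to 165 mm either side of the spine, page tops 8.5 mm above the desk. Origin: on the desk, under the middle of the spine. x is away from the robot at yaw 0 (yaw within 0.3 rad), +y the left-hand page, -y the right-hand page, z up.
- spine (a point): Point on the leaf's hinge axis, at the middle of the spine, 10.5 mm above the desk; axes as the folder's. A fixed steel tube 13 mm thick, 210 mm long lies along this axis, with black collars 17 mm thick.
- leaf (a joint): Angle of the yellow leaf about the spine, rad: 0 flat on the right-hand page, 1.57 upright, 3.14 (stop) flat on the left-hand page. Starts half raised over the right-hand page, 0.6 to 1.05. Stiff hinge (0.2 N m friction, about 1.5 N at the outer edge): the leaf stays wherever it is left, does not fall by itself, and must be pushed all the way down.
- leaf_edge (a point): Middle of the leaf's outer edge, 155 mm from the hinge axis, mid-thickness. Leaf: rigid yellow board, white label, 200 mm along the spine, 4 mm thick, from 8 to 155 mm off the axis, 0.11 kg; a red tab 45 mm long sticks out 14 mm beyond that edge, centred 70 mm towards folder +x. Site x is along the spine; -y points from hinge to outer edge; at joint 0 axes equal the folder's.
- bank: Orange power bank, grey band, loose, 95 (x) x 60 (y) x 22 mm high, about 0.19 kg, on the left-hand page, long side along the spine within 0.3 rad, centre 85 to 105 mm from the spine. Origin: centre of its underside (8.5 mm above the desk on the page, 0 on the desk).
- tumbler: Pink tumbler with grey lid, 70 mm across, 180 mm tall, standing beyond the folder; origin under its centre. Leave alone.
- water: Green water bottle, 62 mm across, 200 mm tall, standing beyond the folder; origin under its centre. Leave alone.
- mug: Blue mug, 80 mm across, 90 mm tall, standing beyond the folder; origin under its centre. Leave alone.
- phone: Phone lying on the desk right of the folder, 150 x 73 x 9 mm, red screen up; origin under its centre. Leave alone.
- earbuds: White earbuds case, 60 x 48 x 24 mm, on the desk to the right and near the robot; origin under its centre. Leave alone.
- eraser: Green eraser, 22 x 55 x 13 mm, on the desk to the left and near the robot; origin under its centre. Leave alone.
- cream: Yellow hand cream bottle, 36 mm across, 110 mm tall, far left; origin under its centre. Leave alone.
Mind the look-alikes: they are no part of the job. What is meant by the bank is not brown, green or pink, and is the smaller of those in its own colour.

How it is judged (in metres and radians):
On the way, in this order (a step that is already met when the one before it is completed fails the run):
1. the power bank lies flat on the desk, off the folder, while the leaf is not yet past upright (height (world z) of bank between -0.005 and 0.003 m and angle between bank's own z axis and vertical below 0.06 rad and value of joint leaf below 1.75 rad), for 0.2 s.
2. the leaf lies flat on the left-hand page (value of joint leaf above 3.05 rad), for 0.2 s.
At the end, for the whole second after the job is handed in: The leaf lies flat on the left-hand page (hinge angle above 3.05 rad) and still, and the power bank rests flat on the desk, off the folder (underside within 3 mm of the desk, tilt under 0.06 rad) (height (world z) of bank between -0.005 and 0.003 m and angle between bank's own z axis and vertical below 0.06 rad and value of joint leaf above 3.05 rad and velocity of joint leaf between -0.05 and 0.05 rad/s and linear speed of bank below 0.02 m/s); the robot touches nothing.
It fails at once if the power bank is lifted (underside centre more than 22 mm above the desk, 13 mm above the page) (height (world z) of bank above 0.022 m).
It fails at once if the power bank is tipped over (tilt above 0.8 rad) (angle between bank's own z axis and vertical above 0.8 rad).
It fails at once if another thing on the desk is moved by more than 25 mm (distance of any of tumbler, water, mug, phone, earbuds, eraser, cream from where it was at the start of the episode above 0.025 m).
It fails at once if a standing thing is tipped over (angle between any of tumbler, water, mug, cream's own z axis and vertical above 0.5 rad).
It also fails if it takes over 58 s, if anything falls off the work surface, if the arm or the gripper's body presses on something with over 40 N, if the wrist force passes 120 N, or if a joint passes its speed limit or range.

## Working session

There is one attempt and no reset: what is moved stays moved. The work goes in short steps, Python scripts to look and compute and a tool call to move; the robot and the scene stay as the last step left them, time stands still between calls to the robot, and variables do not carry over. Pictures are saved under pics/ and viewed, and the job is handed in when it is done.

Besides the shell and the picture viewer there is one more tool, called in YAML: its name, and indented under it one key for each argument. carry_out: Moves the arm, as the interface text tells. Its arguments: {"type":"object","properties":{"xyz":{"type":"array"},"angular":{"type":"array"},"hand":{"type":"array"},"squeeze":{"type":"number"}},"required":["xyz","angular","hand"]}

```bash
mkdir -p pics; ls; python3 - <<'E'
from cell import arm
import cv2
s=arm.state();print({k:(v if not hasattr(v,'__len__') else [round(float(x),3) for x in v]) for k,v in s.items()})
for n in ["side","top"]:
    im=arm.capture(n);cv2.imwrite(f"pics/{n}0.png",im[:,:,::-1])
    print(n,arm.camera_model(n))
    for q in (["bank","leaf_edge","spine","folder"]):
        print(q,[([round(x) for x in d['at']],round(d['p'],2)) for d in arm.spot_point(q,n)][:4])
E
```

```text
pics
{'time_s': 0.0, 'joint_pos': [1.027, 0.182, 1.608, 0.0, 1.354, -0.206], 'joint_vel': [0.001, -0.002, 0.0, -0.0, 0.001, -0.0], 'joint_efforts': [-0.002, -43.387, -34.185, 0.07, 0.038, -0.0], 'position': [190.281, 542.087, 259.819], 'tool_rot': [-1.556, 0.266, -0.265], 'force': [-0.299, 0.479, -0.21], 'moment': [0.049, -0.046, -0.052], 'opening': 88.33901531898135}
side {'fx': 468.75157755933895, 'fy': 468.75157755933895, 'cx': 317.72929973009565, 'cy': 198.6807547210303, 'origin': array([144.206237  , 957.13942862, 876.5658956 ]), 'attitude': array([ 0.23998147, -1.19276091, -2.45959118])}
bank [([355, 177], 0.84), ([193, 273], 0.76), ([363, 341], 0.73), ([326, 253], 0.56)]
leaf_edge [([346, 177], 0.84)]
spine [([335, 229], 0.94)]
folder [([334, 237], 0.93), ([301, 351], 0.46)]
top {'fx': 363.90338231419247, 'fy': 363.90338231419247, 'cx': 314.74066345550733, 'cy': 195.69188006051021, 'origin': array([ 462.29782309,   18.25036525, 1136.11411685]), 'attitude': array([ 0.06110965, -0.07386033, -1.57730272])}
bank [([203, 142], 0.87), ([380, 207], 0.82), ([201, 284], 0.76), ([381, 283], 0.75)]
leaf_edge [([324, 220], 0.81)]
spine [([294, 224], 0.8)]
folder [([295, 219], 0.59)]
```

View pics/side0.png

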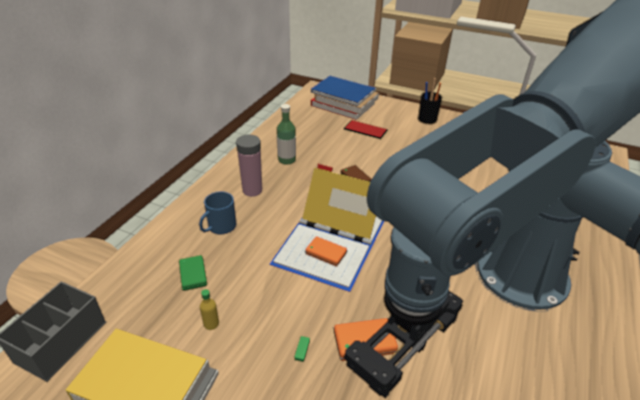

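View pics/top0.png

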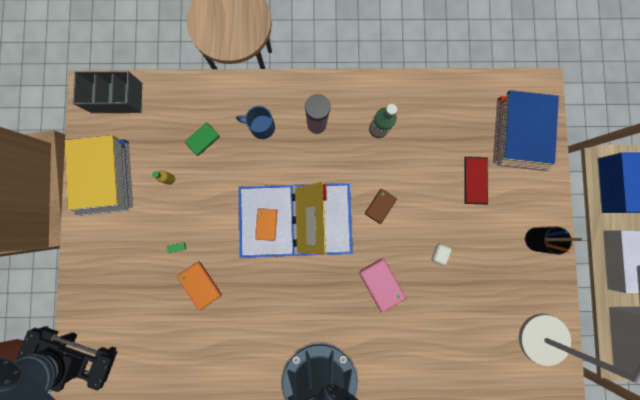

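The orange bank sits on the left page at about (266,224) in the top view, and the leaf is half raised to the right of it. The large orange box at (199,286) is the look-alike, and the eraser is at (176,247). Next I'll measure positions.

```bash
cat > h.py <<'E'
import numpy as np,cv2
from scipy.spatial.transform import Rotation as R
from scipy.optimize import least_squares
from cell import arm
def ray(n,p):
    m=arm.camera_model(n);d=np.array([(p[0]-m['cx'])/m['fx'],-(p[1]-m['cy'])/m['fy'],-1.])
    return np.array(m['origin']),R.from_rotvec(m['attitude']).apply(d)
def at_z(n,p,z):
    o,d=ray(n,p);return o+d*(z-o[2])/d[2]
def proj(n,P):
    m=arm.camera_model(n);q=R.from_rotvec(m['attitude']).inv().apply(np.atleast_2d(P)-m['origin'])
    return np.c_[m['cx']+m['fx']*q[:,0]/-q[:,2],m['cy']+m['fy']*q[:,1]/q[:,2]]
E
python3 - <<'E'
from h import *
for n in ["top","side"]:
    im=cv2.imread(f"pics/{n}0.png");hsv=cv2.cvtColor(im,cv2.COLOR_BGR2HSV)
    m=cv2.inRange(hsv,(5,170,120),(14,255,255))
    k,l,st,c=cv2.connectedComponentsWithStats(m)
    for i in range(1,k):
        if st[i,4]>150:
            cn=cv2.findContours((l==i).astype(np.uint8),0,1)[0][0];
            r=cv2.minAreaRect(cn);b=np.array([at_z(n,p,30.5)[:2] for p in cv2.boxPoints(r)])
            print(n,"orange",st[i],b.round(0).tolist(),b.mean(0).round(0))
    m=cv2.inRange(hsv,(100,130,90),(125,255,255))
    k,l,st,c=cv2.connectedComponentsWithStats(m)
    for i in range(1,k):
        if st[i,4]>80: print(n,"blue",st[i],c[i])
for n,p in [("top",(294,224)),("side",(335,229))]: print("spine",at_z(n,p,10.5).round())
for p in [(176,247),(199,286),(161,177),(260,122)]: print(at_z("top",p,12).round())
# corners of the blue cover in top picture (eye)
for p in [(239,187),(350,183),(353,255),(240,257)]: print("cov",at_z("top",p,3).round())
im=cv2.imread("pics/top0.png");cv2.imwrite("pics/topz.png",cv2.resize(im[165:275,160:400],None,fx=3.3,fy=3.3,interpolation=cv2.INTER_CUBIC))
im=cv2.imread("pics/side0.png");cv2.imwrite("pics/sidez.png",cv2.resize(im[150:300,250:410],None,fx=4,fy=4,interpolation=cv2.INTER_CUBIC))
E
```

```text
top orange [257 210  19  30 499] [[431.0, 187.0], [518.0, 181.0], [513.0, 127.0], [426.0, 134.0]] [472. 157.]
top orange [ 178  263   42   47 1055] [[319.0, 425.0], [363.0, 360.0], [264.0, 290.0], [221.0, 355.0]] [292. 357.]
top blue [ 505   91   53   72 3301] [531.40866404 126.70433202]
top blue [250 116  22  16 268] [260.69776119 123.48880597]
top blue [621 153  19  59 974] [631.18275154 180.54312115]
top blue [327 184  26  70 180] [346.18333333 218.78333333]
top blue [239 186  55  71 252] [255.75396825 222.28571429]
side orange [307 238  39  26 570] [[514.0, 194.0], [525.0, 132.0], [426.0, 141.0], [420.0, 201.0]] [471. 167.]
side orange [335 319  53  38 886] [[361.0, 370.0], [264.0, 301.0], [230.0, 372.0], [323.0, 436.0]] [295. 370.]
side orange [375 334  22  19 258] [[262.0, 386.0], [245.0, 336.0], [216.0, 352.0], [234.0, 401.0]] [239. 369.]
side blue [314  77  60  25 777] [343.24453024  88.59202059]
side blue [271 222 112  69 290] [328.66206897 270.12068966]
spine [472.  73.  10.]
spine [489.  63.  10.]
[405. 434.  12.]
[287. 361.  12.]
[621. 486.  12.]
[793. 179.  12.]
cov [589. 245.   3.]
cov [ 599. -102.    3.]
cov [ 375. -108.    3.]
cov [372. 240.   3.]
```

View pics/topz.png

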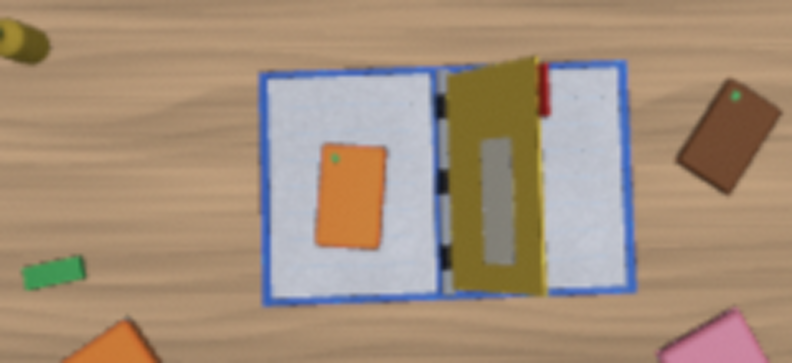

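View pics/sidez.png

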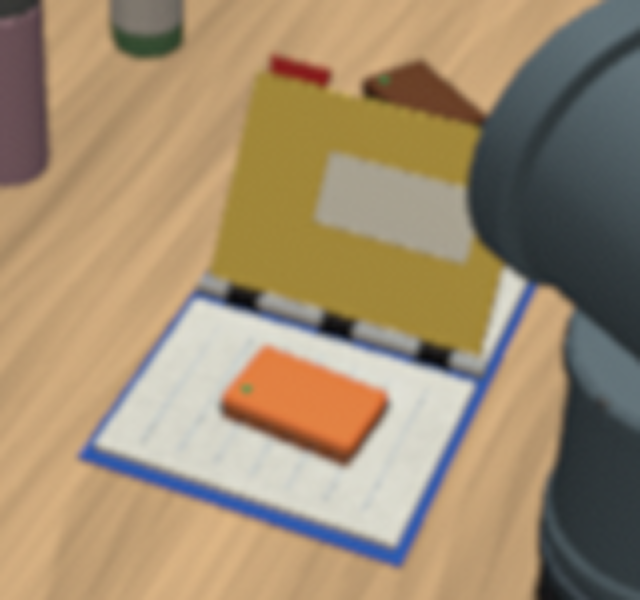

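```bash
python3 - <<'E'
from h import *
top=[(239,187),(350,183),(353,255),(240,257)]
cov=np.array([[110,175,3],[110,-175,3],[-110,-175,3],[-110,175,3.]])
z=lambda x,y:(160+x/3.3,165+y/3.3)
lt=[z(536,57),z(545,294)]
s=lambda x,y:(250+x/4,150+y/4)
ls=[s(258,72)]; scov=[s(82,456),s(402,562)]
def F(p):
    r=R.from_euler('z',p[2]);o=np.array([p[0],p[1],0])
    e=lambda x:np.array([x,-155*np.cos(p[3]),10.5+155*np.sin(p[3])])
    W=lambda P:r.apply(P)+o
    a=proj("top",W(cov))-top; b=proj("top",W(np.array([e(100),e(-100)])))-lt
    c=proj("side",W(np.array([e(100)])))-ls; d=proj("side",W(cov[[0,3]]))-scov
    return np.concatenate([v.ravel() for v in(a,b,c,d)])
f=least_squares(F,[484,69,.027,.8],x_scale=[10,10,.1,.1],loss='soft_l1');print(f.x.round(3),F(f.x).round(1))
E
```

```text
[4.84504e+02 6.92570e+01 2.50000e-02 1.00200e+00] [-0.5 -0.4  0.2  0.   0.2 -1.2 -0.5  0.7  0.  -0.6 -0.1  0.9  0.6 -0.9
 -0.5 -0.6  0.6  0.4]
```

```bash
python3 - <<'E'
from h import *
s=arm.state();r=R.from_rotvec(s['tool_rot']);print(r.as_matrix().round(3))
for yaw in (.025-.04,):
  for sg in (1,-1):
    zx=sg*np.array([np.cos(yaw),np.sin(yaw),0]);y=np.array([0,0,-1.]);x=np.cross(y,zx)
    T=R.from_matrix(np.c_[x,y,zx]);d=(T*r.inv()).as_rotvec();print(sg,(np.degrees(d)/5).round(2))
print((np.array([475,106,160])-s['position'])/40)
E
```

```text
[[ 0.943 -0.     0.331]
 [-0.331 -0.     0.943]
 [ 0.    -1.    -0.   ]]
1 [  0.   -0.  -14.3]
-1 [ 0.   0.  21.7]
[  7.11157584 -10.91288415  -2.51722254]
```

carry_out:
  xyz:
    - [0.5,-0.78,0]
    - [1.0,-1.56,0]
    - [1.5,-2.34,0]
    - [2.0,-3.12,0]
    - [2.5,-3.9,0]
  angular:
    - [0,0,-1]
    - [0,0,-2]
    - [0,0,-3]
    - [0,0,-4]
    - [0,0,-5]
  hand: [140,140,140,140,140]

```text
time_s: 0.92
position: [291.0, 385.1, 260.8]
tool_rot: [-1.484, 0.608, -0.608]
force: [1.4, -0.7, 0.3]
opening: 56.6
```

carry_out:
  xyz:
    - [0.5,-0.78,0]
    - [1.0,-1.56,0]
    - [1.5,-2.34,0]
    - [2.0,-3.12,0]
    - [2.5,-3.9,0]
  angular:
    - [0,0,-1]
    - [0,0,-2]
    - [0,0,-3]
    - [0,0,-4]
    - [0,0,-5]
  hand: [140,140,140,140,140]

```text
time_s: 1.33
position: [391.2, 228.9, 261.1]
tool_rot: [-1.356, 0.942, -0.943]
force: [0.7, 0.6, -0.1]
opening: 39.8
```

carry_out:
  xyz:
    - [0.5,-0.78,-0.5]
    - [1.0,-1.56,-1]
    - [1.5,-2.34,-1.5]
    - [2.1,-3.1,-2]
    - [2.1,-3.1,-2.5]
  angular:
    - [0,0,-1]
    - [0,0,-2]
    - [0,0,-3]
    - [0,0,-4]
    - [0,0,-4.3]
  hand: [140,140,140,140,140]

```text
time_s: 1.75
position: [478.5, 102.0, 161.0]
tool_rot: [-1.196, 1.222, -1.23]
force: [-0.2, -0.3, 0.7]
opening: 39.7
```

```bash
python3 - <<'E'
from h import *
for n in ["wrist","side"]:
    im=arm.capture(n)[:,:,::-1].copy();cv2.imwrite(f"pics/{n}1.png",im)
    if n=="wrist":
        hsv=cv2.cvtColor(im,cv2.COLOR_BGR2HSV)
        m=cv2.inRange(hsv,(4,160,100),(15,255,255));k,l,st,c=cv2.connectedComponentsWithStats(m)
        for i in range(1,k):
            if st[i,4]>400:
                b=cv2.boxPoints(cv2.minAreaRect(cv2.findContours((l==i).astype(np.uint8),0,1)[0][0]))
                print(st[i],b.round().tolist(),[at_z(n,p,30.5).round(0)[:2].tolist() for p in b])
E
```

```text
[ 254   92  116   77 8040] [[251.0, 163.0], [254.0, 91.0], [370.0, 96.0], [366.0, 169.0]] [[417.0, 136.0], [425.0, 192.0], [514.0, 187.0], [513.0, 130.0]]
```

View pics/wrist1.png

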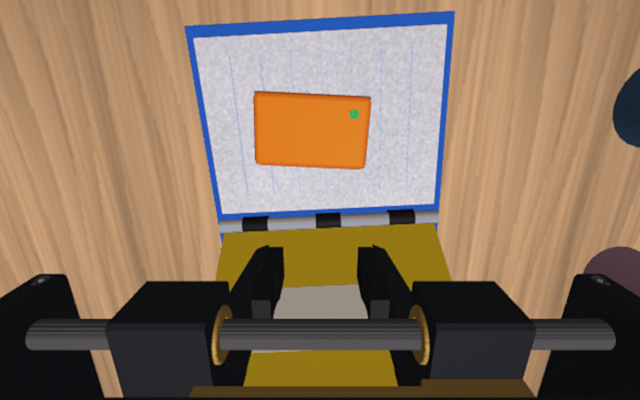

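View pics/side1.png

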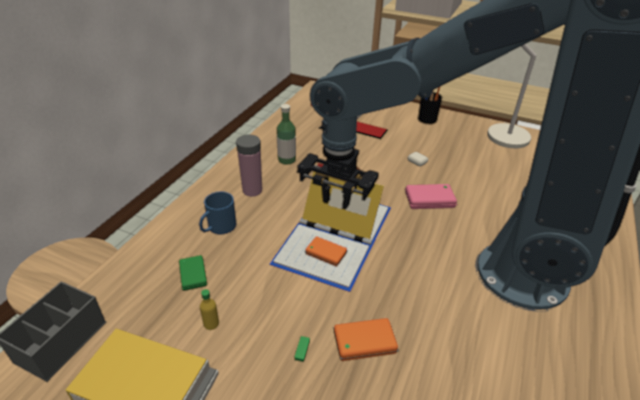

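The bank spans y 132–190 with its centre near (469,161). The fingertips have room to come down between it and the spine.

carry_out:
  xyz:
    - [-0.2,0.15,-0.9]
    - [-0.2,0.15,-1.8]
    - [-0.2,0.15,-2.6]
    - [-0.2,0.15,-3.1]
    - [-0.2,0.15,-3.1]
  angular:
    - [0,0,0]
    - [0,0,0]
    - [0,0,0]
    - [0,0,0]
    - [0,0,0]
  hand: [140,140,140,140,140]

```text
time_s: 2.27
position: [463.2, 113.6, 34.0]
tool_rot: [-1.208, 1.224, -1.215]
force: [-1.2, 0.0, -0.2]
opening: 39.7
```

carry_out:
  xyz:
    - [0,0.25,0]
    - [0,0.5,0]
    - [0,0.75,0]
    - [0,1.0,0]
    - [0,1.25,0]
  angular:
    - [0,0,0]
    - [0,0,0]
    - [0,0,0]
    - [0,0,0]
    - [0,0,0]
  hand: [140,140,140,140,140]

```text
time_s: 2.68
position: [467.8, 164.0, 38.4]
tool_rot: [-1.2, 1.217, -1.221]
force: [-0.5, -3.0, 2.6]
opening: 39.7
```

carry_out:
  xyz:
    - [0,0.2,0]
    - [0,0.4,0]
    - [0,0.6,0]
    - [0,0.8,0]
    - [0,1.0,0]
  angular:
    - [0,0,0]
    - [0,0,0]
    - [0,0,0]
    - [0,0,0]
    - [0,0,0]
  hand: [140,140,140,140,140]

```text
time_s: 3.1
position: [466.4, 203.2, 36.7]
tool_rot: [-1.202, 1.22, -1.22]
force: [-0.7, -2.7, 2.5]
opening: 39.5
```

```bash
python3 - <<'E'
from h import *
im=arm.capture("side")[:,:,::-1];cv2.imwrite("pics/side2.png",cv2.resize(im[150:350,220:440],None,fx=3,fy=3))
E
```

```text
(no output)
```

View pics/side2.png

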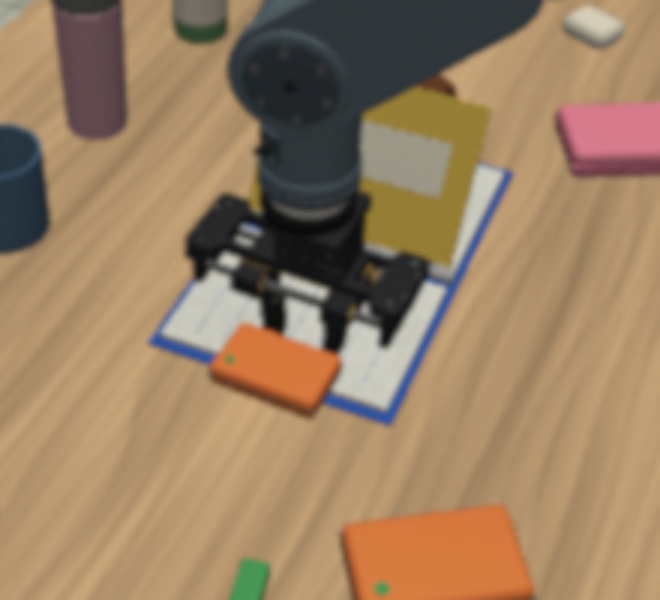

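The bank is square to the fingers and starting to overhang the cover's left edge. I'll keep pushing.

carry_out:
  xyz:
    - [0,0.15,0]
    - [0,0.3,0]
    - [0,0.45,0]
    - [0,0.6,0]
    - [0,0.75,0]
  angular:
    - [0,0,0]
    - [0,0,0]
    - [0,0,0]
    - [0,0,0]
    - [0,0,0]
  hand: [140,140,140,140,140]

```text
time_s: 3.57
position: [466.4, 233.0, 36.6]
tool_rot: [-1.202, 1.221, -1.22]
force: [-0.2, -1.4, 1.3]
opening: 39.6
```

carry_out:
  xyz:
    - [0,0.15,-0.03]
    - [0,0.3,-0.06]
    - [0,0.45,-0.08]
    - [0,0.55,-0.08]
    - [0,0.6,-0.08]
  angular:
    - [0,0,0]
    - [0,0,0]
    - [0,0,0]
    - [0,0,0]
    - [0,0,0]
  hand: [140,140,140,140,140]

```text
time_s: 3.98
position: [466.5, 257.2, 33.4]
tool_rot: [-1.202, 1.22, -1.22]
force: [-0.3, -2.2, 1.6]
opening: 39.8
```

```bash
python3 - <<'E'
from h import *
im=arm.capture("side")[:,:,::-1];cv2.imwrite("pics/side3.png",cv2.resize(im[150:350,220:440],None,fx=3,fy=3))
E
```

```text
(no output)
```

View pics/side3.png

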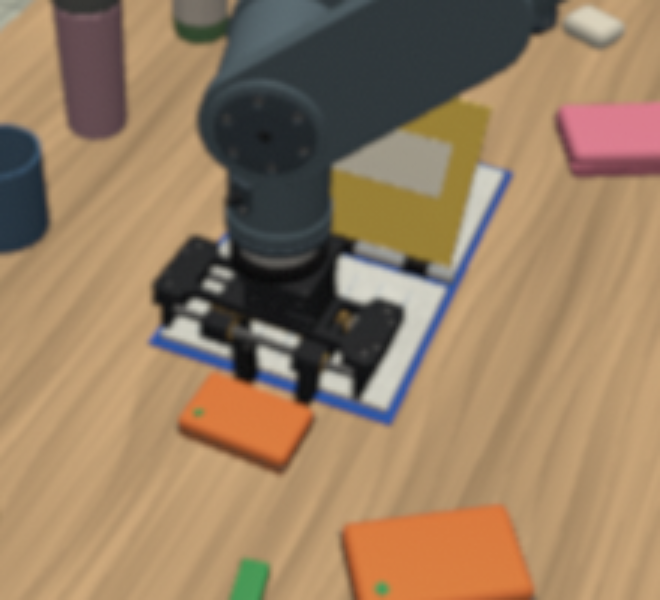

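The bank is off the cover and flat. A small extra nudge for margin, then I'll retreat and lift.

carry_out:
  xyz:
    - [0,0.12,0]
    - [0,0.24,0]
    - [0,0.24,0]
    - [0,-0.1,0.1]
    - [0,-0.3,1.0]
  angular:
    - [0,0,0]
    - [0,0,0]
    - [0,0,0]
    - [0,0,0]
    - [0,0,0]
  hand: [140,140,140,140,140]

```text
time_s: 4.45
position: [461.9, 243.1, 68.3]
tool_rot: [-1.213, 1.227, -1.217]
force: [-0.7, -1.0, -0.7]
opening: 39.8
```

carry_out:
  xyz:
    - [0,0,1]
    - [0,0,2]
    - [0,0,3]
    - [0,0,4]
    - [0,0,5]
  angular:
    - [0,0,0]
    - [0,0,0]
    - [0,0,0]
    - [0,0,0]
    - [0,0,0]
  hand: [140,140,140,140,140]

```text
time_s: 4.87
position: [466.0, 244.6, 275.6]
tool_rot: [-1.202, 1.22, -1.22]
force: [1.6, 0.0, -0.5]
opening: 39.9
```

carry_out:
  xyz:
    - [0.1,-1,0]
    - [0.2,-2,0]
    - [0.3,-3,0]
    - [0.4,-4,0]
    - [0.4,-5,0]
  angular:
    - [0,0,0]
    - [0,0,0]
    - [0,0,0]
    - [0,0,0]
    - [0,0,0]
  hand: [140,140,140,140,140]

```text
time_s: 5.28
position: [482.7, 43.0, 273.8]
tool_rot: [-1.201, 1.219, -1.22]
force: [1.0, -0.6, -0.5]
opening: 39.8
```

carry_out:
  xyz:
    - [0,-1,0]
    - [0,-2,0]
    - [0,-2.6,0]
    - [0,-2.6,0]
    - [0,-2.6,0]
  angular:
    - [0,0,0]
    - [0,0,0]
    - [0,0,0]
    - [0,0,0]
    - [0,0,0]
  hand: [140,140,140,140,140]

```text
time_s: 5.7
position: [482.5, -60.4, 273.4]
tool_rot: [-1.2, 1.223, -1.222]
force: [0.5, 0.3, -0.5]
opening: 39.8
```

```bash
python3 - <<'E'
from h import *
for n in ["side","top"]:
    im=arm.capture(n)[:,:,::-1].copy();cv2.imwrite(f"pics/{n}4.png",im)
    hsv=cv2.cvtColor(im,cv2.COLOR_BGR2HSV)
    m=cv2.inRange(hsv,(5,170,120),(14,255,255));k,l,st,c=cv2.connectedComponentsWithStats(m)
    for i in range(1,k):
        if st[i,4]>150:
            r=cv2.minAreaRect(cv2.findContours((l==i).astype(np.uint8),0,1)[0][0])
            print(n,st[i],[at_z(n,p,22)[:2].round().tolist() for p in cv2.boxPoints(r)])
E
```

```text
side [278 278  44  30 777] [[517.0, 342.0], [529.0, 280.0], [427.0, 284.0], [420.0, 343.0]]
side [ 335  319   62   38 1793] [[363.0, 363.0], [254.0, 287.0], [221.0, 363.0], [324.0, 433.0]]
top [208 210  20  30 547] [[517.0, 335.0], [516.0, 277.0], [428.0, 276.0], [429.0, 334.0]]
top [ 178  263   42   47 1054] [[318.0, 428.0], [362.0, 362.0], [263.0, 292.0], [219.0, 357.0]]
```

View pics/side4.png

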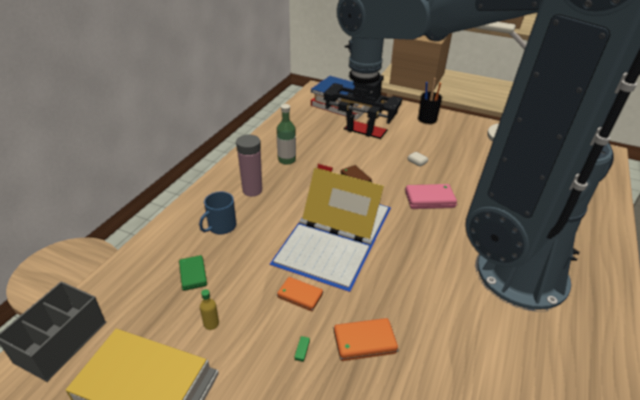

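View pics/top4.png

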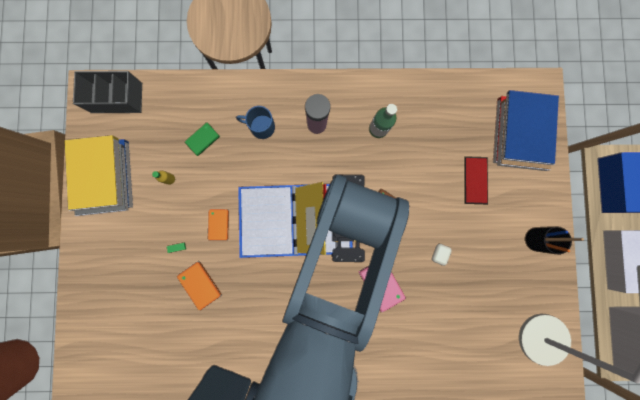

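The bank lies flat on the bare desk at y 276–335, with the cover edge at 244. The leaf is unchanged. Next I'll go down to the right of the leaf's edge.

carry_out:
  xyz:
    - [0,0,-0.9]
    - [0,0,-1.8]
    - [0,0,-2.7]
    - [0,0,-3.35]
    - [0,0,-3.35]
  angular:
    - [0,0,0]
    - [0,0,0]
    - [0,0,0]
    - [0,0,0]
    - [0,0,0]
  hand: [140,140,140,140,140]

```text
time_s: 6.22
position: [478.7, -56.3, 134.2]
tool_rot: [-1.207, 1.227, -1.211]
force: [-1.5, 0.4, -0.4]
opening: 39.8
```

carry_out:
  xyz:
    - [0,0.5,0]
    - [0,1.0,0.1]
    - [0,1.5,0.2]
    - [0,2.0,0.3]
    - [0,2.5,0.4]
  angular:
    - [0,0,0]
    - [0,0,0]
    - [0,0,0]
    - [0,0,0]
    - [0,0,0]
  hand: [140,140,140,140,140]

```text
time_s: 6.63
position: [483.4, 42.1, 157.9]
tool_rot: [-1.202, 1.217, -1.221]
force: [-0.3, -1.2, -1.2]
opening: 39.7
```

```bash
python3 - <<'E'
from h import *
im=arm.capture("side")[:,:,::-1];cv2.imwrite("pics/side5.png",cv2.resize(im[120:320,220:440],None,fx=3,fy=3))
E
```

```text
(no output)
```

View pics/side5.png

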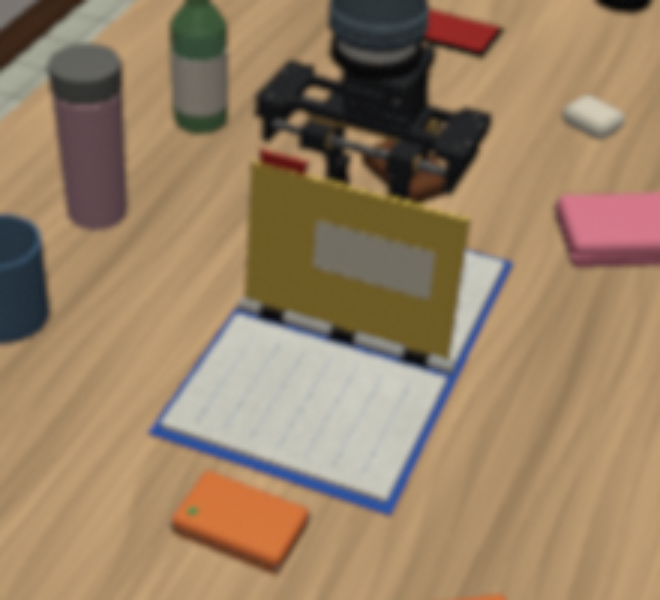

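The leaf is nearly upright and both fingertips are behind it. I'll carry on along the arc.

carry_out:
  xyz:
    - [0,0.45,0.05]
    - [0,1.0,0]
    - [0,1.52,-0.15]
    - [0,2.0,-0.38]
    - [0,2.45,-0.7]
  angular:
    - [0,0,0]
    - [0,0,0]
    - [0,0,0]
    - [0,0,0]
    - [0,0,0]
  hand: [140,140,140,140,140]

```text
time_s: 7.1
position: [483.8, 140.4, 129.9]
tool_rot: [-1.2, 1.216, -1.22]
force: [-0.6, -0.9, 1.1]
opening: 39.9
```

```bash
python3 - <<'E'
from h import *
im=arm.capture("side")[:,:,::-1];cv2.imwrite("pics/side6.png",cv2.resize(im[120:320,220:440],None,fx=3,fy=3))
E
```

```text
(no output)
```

View pics/side6.png

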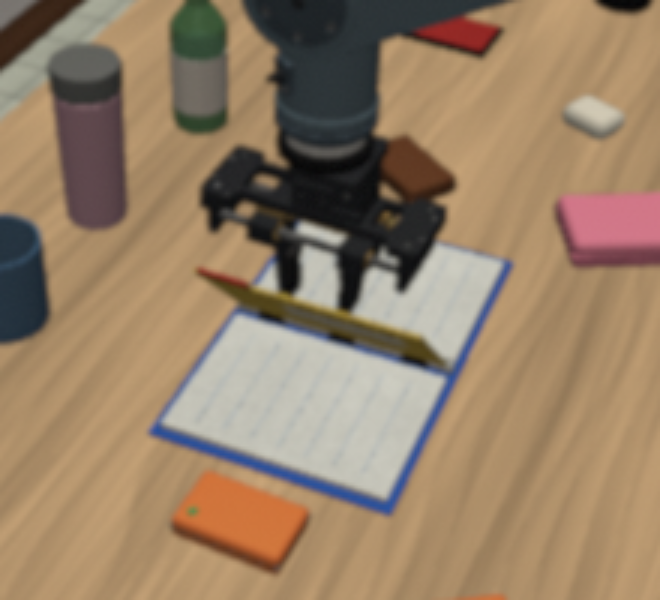

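carry_out:
  xyz:
    - [0,0.38,-0.4]
    - [0,0.7,-0.83]
    - [0,0.9,-1.2]
    - [0,1.03,-1.58]
    - [0,1.1,-2.0]
  angular:
    - [0,0,0]
    - [0,0,0]
    - [0,0,0]
    - [0,0,0]
    - [0,0,0]
  hand: [140,140,140,140,140]

```text
time_s: 7.57
position: [483.6, 183.9, 48.8]
tool_rot: [-1.201, 1.217, -1.219]
force: [-0.0, 0.9, 0.7]
opening: 39.7
```

carry_out:
  xyz:
    - [0,0,-0.1]
    - [0,0,-0.2]
    - [0,0,-0.3]
    - [0,0,-0.36]
    - [0,0,-0.4]
  angular:
    - [0,0,0]
    - [0,0,0]
    - [0,0,0]
    - [0,0,0]
    - [0,0,0]
  hand: [140,140,140,140,140]

```text
time_s: 7.98
position: [483.4, 182.6, 34.4]
tool_rot: [-1.202, 1.22, -1.22]
force: [-13.8, -1.9, 40.1]
opening: 39.8
```

Contact force is 40 N, so the leaf is pressed onto the page. I'll lift away gently and check.

carry_out:
  xyz:
    - [0,0,0.05]
    - [0,0,0.1]
    - [0,0,0.5]
    - [0,0,1.2]
    - [0,0,2]
  angular:
    - [0,0,0]
    - [0,0,0]
    - [0,0,0]
    - [0,0,0]
    - [0,0,0]
  hand: [140,140,140,140,140]

```text
time_s: 8.4
position: [481.4, 182.0, 111.4]
tool_rot: [-1.205, 1.222, -1.219]
force: [0.6, -0.2, 0.2]
opening: 39.4
```

carry_out:
  xyz:
    - [0,0,1]
    - [0,0,2]
    - [0,0,3]
    - [0,-1,4]
    - [0,-2,4]
  angular:
    - [0,0,0]
    - [0,0,0]
    - [0,0,0]
    - [0,0,0]
    - [0,0,0]
  hand: [140,140,140,140,140]

```text
time_s: 8.82
position: [484.9, 113.4, 276.2]
tool_rot: [-1.196, 1.209, -1.221]
force: [1.4, -0.1, 0.3]
opening: 40.2
```

carry_out:
  xyz:
    - [0,-1,0]
    - [0,-2,0]
    - [0,-3,0]
    - [0,-4,0]
    - [0,-4,0]
  angular:
    - [0,0,0]
    - [0,0,0]
    - [0,0,0]
    - [0,0,0]
    - [0,0,0]
  hand: [140,140,140,140,140]

```text
time_s: 9.23
position: [482.6, -54.2, 270.4]
tool_rot: [-1.2, 1.222, -1.228]
force: [-0.7, 0.3, -0.3]
opening: 40.0
```

```bash
python3 - <<'E'
from h import *
r=R.from_euler('z',.025);o=np.array([484.5,69.3,0])
for n,(a,b,c,d) in {"side":(150,350,220,440),"top":(165,275,160,400)}.items():
    im=arm.capture(n)[:,:,::-1].copy();cv2.imwrite(f"pics/{n}7f.png",im);cv2.imwrite(f"pics/{n}7.png",cv2.resize(im[a:b,c:d],None,fx=3,fy=3,interpolation=cv2.INTER_CUBIC))
    for th in (3.14,3.05,2.95):
        P=np.array([[x,-155*np.cos(th),10.5+155*np.sin(th)+2] for x in(100,-100)])
        print(n,th,((proj(n,r.apply(P)+o)-[c,a])*3).round(1).tolist())
E
```

```text
side 3.14 [[170.8, 320.1], [391.0, 393.5]]
side 3.05 [[170.5, 308.0], [392.3, 381.2]]
side 2.95 [[171.1, 293.3], [394.4, 366.3]]
top 3.14 [[253.0, 72.7], [256.2, 268.2]]
top 3.05 [[251.1, 71.3], [254.3, 269.2]]
top 2.95 [[250.4, 69.6], [253.7, 270.3]]
```

View pics/side7.png

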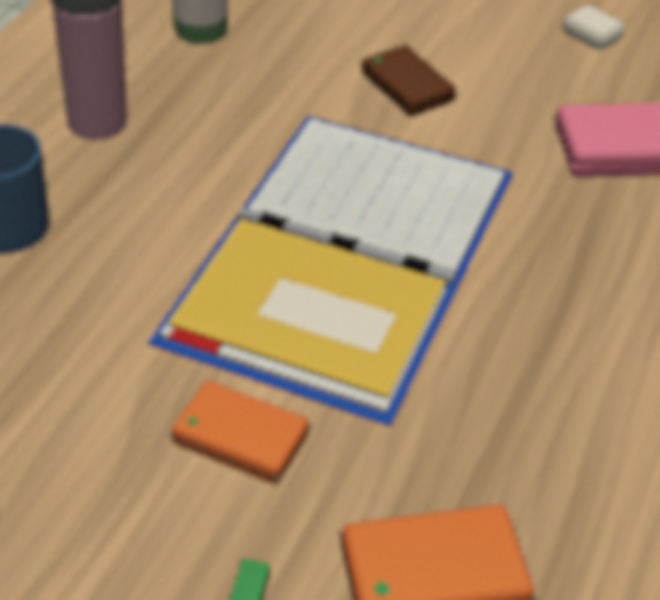

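View pics/top7.png

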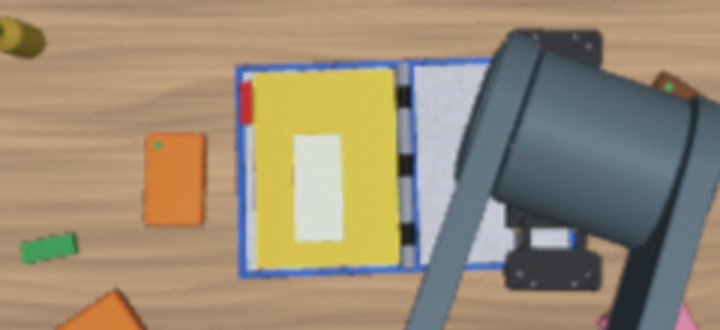

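The leaf's outer corners in the side view, about (170,324) and (388,394), match the flat prediction (171,320)/(391,394). At 3.05 rad they would be about 12 px higher. The bank is flat and clear of the folder, so I'll hand in.

```bash
python3 - <<'E'
from cell import arm
s=arm.state();print(s['time_s'],s['force'],abs(s['joint_vel']).max() if hasattr(s['joint_vel'],'max') else s['joint_vel'])
print(arm.sign_off())
E
```

```text
9.3333 [0.79221091 0.98115388 0.29776173] 0.05810714837735662
the job is handed in; nothing more can be done
None
```

I pushed the orange power bank off the left-hand page onto the bare desk, then turned the yellow leaf over the spine and pressed it flat on that page. I handed the job in at about 9.3 s of the 58 s allowed; no verdict was reported.

- **Bank:** the last measurement, taken before the leaf was turned, puts it at about y 276–335 mm. The cover edge is at about 244 mm. It looked flat in both camera pictures after the leaf was turned.
- **Leaf:** its outer corners in the final side picture fall within about 4 px of where a fully flat leaf should appear, on the 3x enlargement. At the 3.05 rad limit they would sit about 12 px higher.
- **Pressing force:** the wrist read 40 N at the last press, with only the fingertips on the leaf. That figure equals the limit for the arm or gripper body and is well under the 120 N wrist limit.
- **Other things on the desk:** those I could see looked unmoved in the final pictures, though I judged that by eye and did not measure it. The arm finished clear of everything, with its wrist force close to zero.

No check failed or disagreed.

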